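# Stack solder ingots, alternately inverted and crosswise

## Task

Build up the stack of tapered solder ingots on the small plywood board. First lay the loose ingot that rests on its narrow face (broad face up) lengthwise into the gap between the two ingots on the board, just as it lies, its ends in line with theirs, so that the layer is level; then lay the other loose ingot, which rests on its broad face, flat across the middle of that layer, crosswise to it.

Things in the scene. Friction and masses are not known exactly. Their poses are not given: they have to be found in the camera images.
- ingot_inv_c (a point): loose solder ingot, bare silver-grey metal, some 260 g: bar 60 mm long, 22 mm high, long flanks sloping, so one big face is broad (32 mm), the opposite one narrow (18 mm); ends flat and upright, 60 mm apart: grip it across the ends. This one lies upside down: narrow face below, broad face up. Point: its centre, 11 mm above its underside; x along its length, y across, z up.
- ingot_up_c (a point): loose solder ingot, bare silver-grey metal, some 260 g: bar 60 mm long, 22 mm high, long flanks sloping, so one big face is broad (32 mm), the opposite one narrow (18 mm); ends flat and upright, 60 mm apart: grip it across the ends. This one lies the usual way up: broad face below. Point: its centre, 11 mm above its underside; x along its length, y across, z up.
- bay (a point): middle of the gap between two such ingots fixed, broad face down, on a fixed plywood board (88 x 128 x 12 mm). Point on the board's top, 12 mm above the bench; x along the two ingots (ends at x = +-30 mm), y across (centre lines at +-30 mm), z up. Gap 28 mm wide at the board, 42 mm at their tops 22 mm higher, open at both ends. Wooden strips 7 mm high at y = +-53 mm.
Things that resemble listed ones, but are neither listed nor needed, are in the scene too. Leave any blue, pink or yellow look-alike of the part that bears ingot_inv_c alone.

How it is judged:
On the way:
1. the upside-down ingot lies level in the gap, on the board (x of ingot_inv_c in the frame of bay between -0.015 and 0.015 m and y of ingot_inv_c in the frame of bay between -0.012 and 0.012 m and z of ingot_inv_c in the frame of bay between 0.006 and 0.016 m and angle between the x axis of ingot_inv_c and the x axis of bay, either way round below 0.26 rad and angle between ingot_inv_c's own z axis and vertical below 0.15 rad), for 0.2 s.
At the end, for the whole second after the job is handed in: Inverted ingot on the board in the gap, within 15 mm lengthwise, 12 mm sideways, parallel to 15 degrees; the other on top, broad face down, crosswise to 15 degrees, within 15 mm of the middle each way; both level to 8 degrees, heights to 5 mm, at rest (all of step 1 and x of ingot_up_c in the frame of bay between -0.015 and 0.015 m and y of ingot_up_c in the frame of bay between -0.015 and 0.015 m and z of ingot_up_c in the frame of bay between 0.028 and 0.038 m and angle between the x axis of ingot_up_c and the y axis of bay, either way round below 0.26 rad and angle between ingot_up_c's own z axis and vertical below 0.15 rad and linear speed of each of ingot_inv, ingot_up below 0.02 m/s); the robot touches nothing.
It also fails if it takes over 45 s, if anything falls off the work surface, if the arm or the gripper's body presses on something with over 40 N, if the wrist force passes 120 N, or if a joint passes its speed limit or range.

## Robot

A 6-joint arm with a two-finger parallel gripper is mounted at the origin on a cart in front of the work surface, level with it; the furniture and walls round the work are solid. World frame = base frame: x ahead of the robot, y to its left, z up, the work surface at z = 0. Lengths are in m, angles in rad, forces in N, time in s.
With the tool pointing down it reaches from about 0.35 to 0.975 m from the base axis. Payload 4.9 kg.
Tool frame: the origin (TCP) lies at the very end of the fingers, on their centre line; the grasp point (between the pads) lies manip.grip_point_offset behind it (manip.grip_point_offset is the distance from the TCP to the grasp point, in m); z points along the fingers, y is the line along which they close (so a half turn about z gives the same grasp; the last joint's range is limited). The gripper opens to 85 mm and grips with 20 to 120 N. Pads are 22 mm wide; open, the fingers measure 114 mm over their backs; the gripper's body (76 mm by 85 mm) begins 54 mm behind the grasp point. The pads swing forward as they close: fully open they stand 13 mm farther back than shut.
Start: joints at [1.164, 0.053, 1.613, -0, 1.476, -0.119], TCP at [0.177, 0.599, 0.231] pointing down, gripper open.
Joint ranges: [-3.01, 3.01], [-1.01, 2.22], [0.06, 2.58], [-1.02, 4.17], [0.09, 2.62], [-3.14, 3.14]. Speed limits (rad/s): [2.57, 2.57, 3.14, 3.14, 3.14, 3.14].

## Interface

Orientations are given as a unit quaternion [w, x, y, z].
In Python, from plant import manip gives the robot as it stands.
- The arm moves only by the shell command python3 -m crank 'ROWS' [OPENING]. ROWS is JSON, a list of rows, each an object of numbers: "x", "y", "z": the shift along the tool's x, y, z in cm; "turn": the turn about the tool's z in rad. In form: [{"x": .., "y": .., "z": .., "turn": ..}, ...]. A call has 1 to 5 rows; each row shifts and turns the commanded pose from where the row before left it, along the tool's axes as they then stand; what a row does not reach is not made up. A row lasts 1/10 s, in which the tool goes at most 50 mm and 8.59 degrees, less where a joint would pass 70% of its speed; a pose out of reach is approached as far as the arm can. A call with a gripper value outside its range is refused whole. OPENING is the opening in per cent of the stroke, from 0 (shut) to 100 (fully open), set as the call begins (- or left out, the last holds). The fingers move at their own pace and stop on an object; the grip force is fixed at half the most. Time passes only in rows, so rows that do not move let the fingers close. It gives the time, the measured TCP pose, the force, the opening and the grip force at its end, in the units of the state.
- manip.state(): the state, without advancing time (a new reading comes with each control period).
- manip.grab_frame(name): name is "side" or "top" or "wrist"; returns (picture, depth): 400x640x3 uint8, red, green, blue; 400x640 float32, m along the optical axis (not along the pixel's ray), 0 where there is no reading.
- manip.camera_model(name): a dict with "mtx" (3x3 intrinsics, pixels), "world_to_cam" (4x4, takes a point from world to camera coordinates). Camera axes: x right, y down, z forward; pixel columns grow to the right and rows downward; lengths in m; the calibration is good to about 2 mm. A picture is of the moment at which its call begins: read the wrist's pose just before it. camera_model takes no time and is no camera call; for the wrist camera it gives the pose at the moment of the call.
- manip.job_done(): hands the job in; it is judged then, once.
The state is a dict: "time": time; "joint_pos": joint angles; "joint_vel": joint speeds; "joint_efforts": joint torques, N m; "tool_pos": TCP position; "tool_rot": TCP orientation; "contact_force": force on the tool from outside, world axes, zero at the start; "ft_torque": the same for the moment, N m; "gripper_width": opening from 0.0 (shut) to 1.0 (fully open); "grasp_force": force on a finger pad.
Only numpy, scipy, OpenCV 4.12 (cv2) and the standard library are available. Lean on these libraries where they do the work, as an engineer would, in place of code of your own. Each camera call takes 0.05 s, during which the arm holds its last target. There are 200 camera calls.

## Working session

There is one attempt and no reset: what is moved stays moved. The work goes in short steps, Python scripts to look and compute and a shell command to move; the robot and the scene stay as the last step left them, time stands still between calls to the robot, and variables do not carry over. Pictures are saved under pics/ and viewed, at most 10 in all, crops included, and the job is handed in when it is done.

```bash
mkdir -p pics; cat > h.py <<'E'
import numpy as np, cv2
from plant import manip
def snap(n,f):
    m=manip.camera_model(n); p,d=manip.grab_frame(n)
    cv2.imwrite(f'pics/{f}.png',p[:,:,::-1]); np.savez(f'pics/{f}.npz',p=p,d=d,K=m['mtx'],T=m['world_to_cam'])
    return p,d
def cloud(f):
    z=np.load(f'pics/{f}.npz'); d=z['d'];K=z['K']
    v,u=np.mgrid[:d.shape[0],:d.shape[1]]
    c=np.stack([(u-K[0,2])/K[0,0]*d,(v-K[1,2])/K[1,1]*d,d,np.ones_like(d)],-1)
    return (c@np.linalg.inv(z['T']).T)[...,:3], z['p'], d
E
python3 - <<'E'
from h import *
for n in('top','side'): snap(n,n+'1')
print(manip.state()); print(manip.grip_point_offset)
E
```

```text
{'time': 0.1, 'joint_pos': array([ 1.16405001e+00,  5.33391694e-02,  1.61413498e+00, -3.05346086e-05,
        1.47598655e+00, -1.18982863e-01]), 'joint_vel': array([ 6.48263517e-06, -1.88258743e-03, -2.68584913e-03, -2.20291854e-04,
        2.86931101e-03,  3.96751652e-04]), 'joint_efforts': array([ 2.34637682e-04, -3.94906497e+01, -3.71361458e+01, -1.47009318e-04,
        3.90472531e-03,  2.02639535e-05]), 'tool_pos': array([0.17715794, 0.59879106, 0.23016896]), 'tool_rot': array([-2.28027496e-04,  1.43384297e-01,  9.89666646e-01, -9.05884260e-04]), 'contact_force': array([-0.3676647 ,  0.04284301, -0.1021899 ]), 'ft_torque': array([-0.01789166,  0.01428057,  0.02910513]), 'grasp_force': 0.0, 'gripper_width': 0.998505549520951}
0.0187
```

View pics/top1.png

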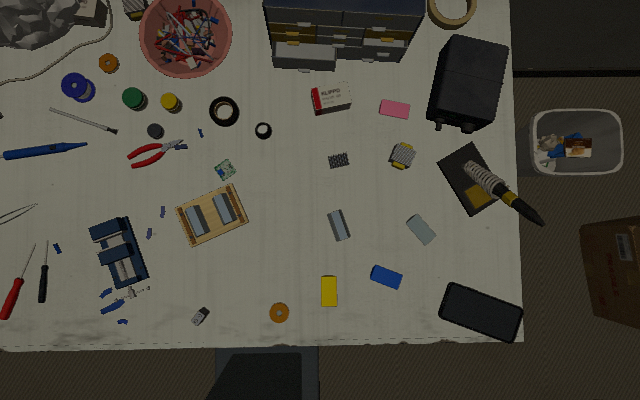

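View pics/side1.png

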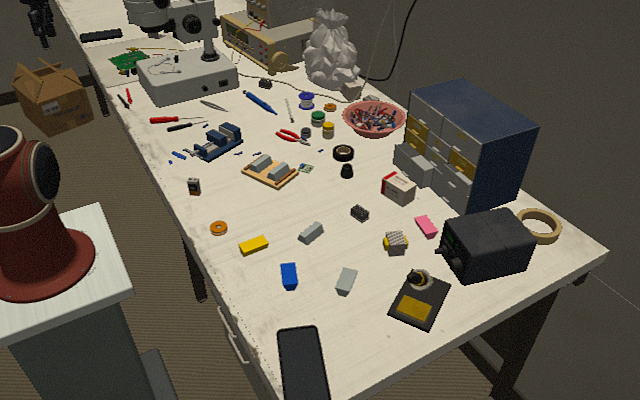

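The top view shows the board at about (212,214). There are two grey ingots, at (339,225) and (421,229), plus yellow (329,291), blue (386,276) and pink (394,108) look-alikes. (421,229) shows one wide plain face, so it is probably the inverted one. (339,225) shows a narrow top with a flank, so it is probably the upright one. I'll confirm both in a crop.

```bash
python3 - <<'E'
from h import *
P,p,d=cloud('top1'); S,s,_=cloud('side1')
a=cv2.resize(p[195:260,300:450],(800,347),interpolation=cv2.INTER_CUBIC)
b=cv2.resize(s[205:305,260:460],(500,250),interpolation=cv2.INTER_CUBIC)
o=np.zeros((600,800,3),np.uint8);o[:347]=a;o[350:,:500]=b
cv2.imwrite('pics/crop1.png',o[:,:,::-1])
# heights & rects for ROIs
for nm,(u0,u1,v0,v1) in dict(A=(320,360,200,250),B=(400,442,205,252),board=(165,260,175,255)).items():
  for lo,hi in ((.006,.04),(.0185,.027),(.029,.04)):
    Q=P[v0:v1,u0:u1].reshape(-1,3);Q=Q[(Q[:,2]>lo)&(Q[:,2]<hi)]
    if len(Q)<10: continue
    c,wh,an=cv2.minAreaRect(Q[:,:2].astype(np.float32)*1000)
    print(nm,lo,hi,len(Q),np.round(c),np.round(wh),round(an,1),'zmed',np.round(np.median(Q[:,2]),4))
for uv in((267,330),(212,214)): print(uv,P[uv[1],uv[0]].round(3))
E
```

```text
A 0.006 0.04 410 [ 543. -216.] [59. 37.] 18.6 zmed 0.02
A 0.0185 0.027 264 [ 542. -213.] [59. 20.] 17.6 zmed 0.0212
B 0.006 0.04 473 [ 531. -378.] [60. 32.] 40.4 zmed 0.0212
B 0.0185 0.027 446 [ 531. -378.] [60. 32.] 40.4 zmed 0.0213
board 0.006 0.04 2726 [577.  52.] [111. 129.] 23.7 zmed 0.0136
board 0.0185 0.027 314 [567.  47.] [ 78. 113.] 23.0 zmed 0.0207
board 0.029 0.04 609 [567.  46.] [60. 81.] 23.0 zmed 0.0331
(267, 330) [ 0.331 -0.064 -0.002]
(212, 214) [0.568 0.044 0.014]
```

View pics/crop1.png

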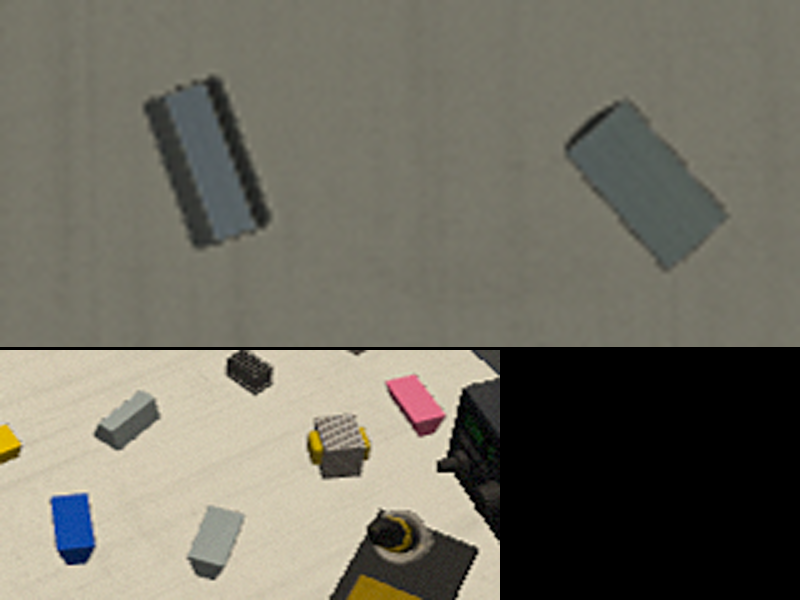

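Confirmed: the ingot at (421,229) shows the broad face up, overhanging its undercut flanks, so it is ingot_inv_c at (0.531,-0.378), yaw 40.4°. The one at (339,225) shows a narrow top with both flanks visible, so it is ingot_up_c at (0.542,-0.213), yaw 17.6°. The bay is at (0.567,0.046), yaw 23°. I'll move towards the first ingot.

```bash
cat >> h.py <<'E'
def to(x,y,z,yaw):
    "rows needed: shift in tool cm (before turning), turn; yaw = deg of tool y axis"
    from scipy.spatial.transform import Rotation as Ro
    s=manip.state(); q=s['tool_rot']; R=Ro.from_quat([*q[1:],q[0]]).as_matrix()
    d=R.T@(np.array([x,y,z])-s['tool_pos'])*100
    cur=np.degrees(np.arctan2(R[1,1],R[0,1])); t=np.radians((cur-yaw+90)%180-90)
    print('t',round(s['time'],2),'pos',s['tool_pos'].round(4),'yaw',round(cur,2),'zax',R[:,2].round(4),'F',s['contact_force'].round(1),'w',round(s['gripper_width'],3),'gf',round(s['grasp_force'],1),'\n shift cm',d.round(2),'turn',round(t,3))
    c,n=np.cos(t),np.sin(t); print(' after turn: ',(c*d[0]+n*d[1]).round(2),(-n*d[0]+c*d[1]).round(2))
E
R='python3 -m crank'
$R '[{"x":-3.6,"y":-2.8},{"x":-3.6,"y":-2.8},{"x":-3.6,"y":-2.8},{"x":-3.6,"y":-2.8},{"x":-3.6,"y":-2.8}]'
$R '[{"x":-3.6,"y":-2.8},{"x":-3.6,"y":-2.8},{"x":-3.6,"y":-2.8},{"x":-3.6,"y":-2.8},{"x":-3.6,"y":-2.8}]'
python3 -c "from h import *;to(.531,-.378,.1,40.4)"
```

```text
t 0.1 pos [0.1772 0.5988 0.2302] yaw 73.51 zax [-7.0e-04 -1.7e-03 -1.0e+00] F [-0.4  0.  -0.1] w 0.999 gf 0.0 
 shift cm [-61.65 -83.6   13.16] turn 0.578
 after turn:  -97.31 -36.34schema error: expected keys x, y, z, turn
schema error: expected keys x, y, z, turn
```

All four keys are required, so I'll include them.

```bash

python3 -m crank '[{"x":-3.6,"y":-2.8,"z":0,"turn":0},{"x":-3.6,"y":-2.8,"z":0,"turn":0},{"x":-3.6,"y":-2.8,"z":0,"turn":0},{"x":-3.6,"y":-2.8,"z":0,"turn":0},{"x":-3.6,"y":-2.8,"z":0,"turn":0}]'
python3 -m crank '[{"x":-3.6,"y":-2.8,"z":0,"turn":0},{"x":-3.6,"y":-2.8,"z":0,"turn":0},{"x":-3.6,"y":-2.8,"z":0,"turn":0},{"x":-3.6,"y":-2.8,"z":0,"turn":0},{"x":-3.6,"y":-2.8,"z":0,"turn":0}]'
python3 -c "from h import *;to(.531,-.378,.1,40.4)"
```

```text
time: 0.6
tool_pos: [0.3107, 0.4122, 0.2308]
tool_rot: [-0.0, 0.143, 0.99, -0.0]
contact_force: [1.2, 0.8, 0.3]
gripper_width: 1.004
grasp_force: 0.0
time: 1.1
tool_pos: [0.4436, 0.2269, 0.231]
tool_rot: [-0.0, 0.143, 0.99, 0.0]
contact_force: [1.6, 0.0, -0.1]
gripper_width: 0.999
grasp_force: 0.0
t 1.1 pos [0.4436 0.2269 0.231 ] yaw 73.51 zax [-2.e-04  0.e+00 -1.e+00] F [ 1.6  0.  -0.1] w 0.999 gf 0.0 
 shift cm [-25.55 -55.52  13.09] turn 0.578
 after turn:  -51.73 -32.55
```

```bash

python3 -m crank '[{"x":-1.8,"y":-3.95,"z":0,"turn":0},{"x":-1.8,"y":-3.95,"z":0,"turn":0},{"x":-1.8,"y":-3.95,"z":0,"turn":0},{"x":-1.8,"y":-3.95,"z":0,"turn":0},{"x":-1.8,"y":-3.95,"z":0,"turn":0}]' >/dev/null
python3 -m crank '[{"x":-1.8,"y":-3.95,"z":0,"turn":0},{"x":-1.8,"y":-3.95,"z":0,"turn":0},{"x":-1.8,"y":-3.95,"z":0,"turn":0},{"x":-1.8,"y":-3.95,"z":0,"turn":0},{"x":-1.8,"y":-3.95,"z":0,"turn":0}]' >/dev/null
python3 -m crank '[{"x":-1.8,"y":-3.95,"z":1,"turn":0},{"x":-1.8,"y":-3.95,"z":1,"turn":0},{"x":-1.8,"y":-3.95,"z":1,"turn":0},{"x":-1.8,"y":-3.95,"z":1,"turn":0}]' >/dev/null
python3 -m crank '[{"x":0,"y":0,"z":1.5,"turn":0.145},{"x":0,"y":0,"z":1.5,"turn":0.145},{"x":0,"y":0,"z":1.5,"turn":0.145},{"x":0,"y":0,"z":1.5,"turn":0.143}]' >/dev/null
python3 - <<'E'
from h import *
to(.531,-.378,.002,40.4)
snap('top','top2'); snap('wrist','wr2')
to(.531,-.378,.002,40.4)
E
```

```text
t 2.9 pos [ 0.5274 -0.3731  0.1299] yaw 40.03 zax [-9.e-04  9.e-04 -1.e+00] F [ 0.   0.  -0.7] w 0.996 gf 0.0 
 shift cm [-0.63 -0.04 12.79] turn -0.006
 after turn:  -0.63 -0.04
t 3.0 pos [ 0.5261 -0.3718  0.1277] yaw 40.4 zax [-0.0047  0.0042 -1.    ] F [-0.2  1.2 -0.1] w 1.001 gf 0.0 
 shift cm [-0.87 -0.02 12.56] turn 0.0
 after turn:  -0.87 -0.02
```

View pics/wr2.png

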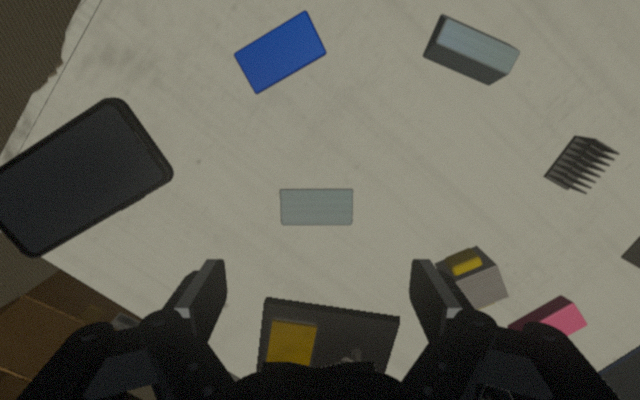

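The wrist view shows the broad-face-up ingot at (280–353, 188–225), centred at x=316, between the fingers (224 and 411, midpoint 318). I'll cross-check it with depth.

```bash
python3 - <<'E'
from h import *
P,p,d=cloud('wr2')
for nm,(u0,u1,v0,v1) in dict(B=(265,370,175,240),A=(410,530,5,95)).items():
    Q=P[v0:v1,u0:u1].reshape(-1,3);Q=Q[(Q[:,2]>.018)&(Q[:,2]<.03)]
    c,wh,an=cv2.minAreaRect(Q[:,:2].astype(np.float32)*1000)
    print(nm,len(Q),np.round(c,1),np.round(wh,1),round(an,1),np.median(Q[:,2]))
to(.531,-.378,.002,40.4)
E
```

```text
B 2656 [ 531.2 -380. ] [59.9 32.1] 40.0 0.022162075679867055
A 2563 [ 542.5 -214.9] [60.3 21.3] 18.8 0.022071103402882153
t 3.0 pos [ 0.5261 -0.3718  0.1277] yaw 40.4 zax [-0.0047  0.0042 -1.    ] F [-0.2  1.2 -0.1] w 1.001 gf 0.0 
 shift cm [-0.87 -0.02 12.56] turn 0.0
 after turn:  -0.87 -0.02
```

```bash

python3 -m crank '[{"x":-0.45,"y":-0.03,"z":2.5,"turn":0},{"x":-0.4,"y":-0.03,"z":2.5,"turn":0},{"x":0,"y":0,"z":2,"turn":0},{"x":0,"y":0,"z":1.5,"turn":0},{"x":0,"y":0,"z":0,"turn":0}]' 86
python3 -c "from h import *;to(.531,-.379,.002,40.2)"
```

```text
time: 3.5
tool_pos: [0.5315, -0.3788, 0.0438]
tool_rot: [-0.002, 0.419, 0.908, 0.001]
contact_force: [0.1, -0.3, 0.3]
gripper_width: 0.863
grasp_force: 0.0
t 3.5 pos [ 0.5315 -0.3788  0.0438] yaw 40.49 zax [-0.0035  0.0031 -1.    ] F [ 0.1 -0.3  0.3] w 0.863 gf 0.0 
 shift cm [-0.   -0.05  4.18] turn 0.005
 after turn:  -0.0 -0.05
```

```bash

python3 -m crank '[{"x":0,"y":-0.05,"z":1.6,"turn":0},{"x":0,"y":0,"z":1.4,"turn":0},{"x":0,"y":0,"z":0.6,"turn":0},{"x":0,"y":0,"z":0.4,"turn":0},{"x":0,"y":0,"z":0.1,"turn":0}]'
python3 - <<'E'
from h import *
to(.531,-.379,.002,40.2); snap('wrist','wr3')
E
```

```text
time: 4.0
tool_pos: [0.5323, -0.3802, 0.0048]
tool_rot: [-0.0, 0.419, 0.908, 0.0]
contact_force: [0.2, -0.3, 0.8]
gripper_width: 0.861
grasp_force: 0.0
t 4.0 pos [ 0.5323 -0.3802  0.0048] yaw 40.4 zax [-5.e-04  4.e-04 -1.e+00] F [ 0.2 -0.3  0.8] w 0.861 gf 0.0 
 shift cm [ 0.18 -0.02  0.28] turn 0.004
 after turn:  0.18 -0.02
```

View pics/wr3.png

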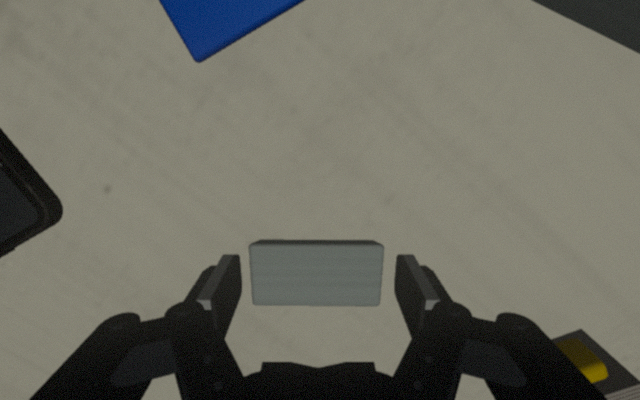

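The ingot (250–383, 240–305) sits centred between the pads, at 240 and 396. I'll check the pad-tip height, then go a little lower and close.

```bash
python3 - <<'E'
from h import *
P,p,d=cloud('wr3')
for u,v in((236,258),(234,275),(400,258),(404,275),(238,290),(315,244),(315,300)): print(u,v,P[v,u].round(4))
E
python3 -m crank '[{"x":0.15,"y":0,"z":0.2,"turn":0},{"x":0,"y":0,"z":0.15,"turn":0}]'
python3 -m crank '[{"x":0,"y":0,"z":0,"turn":0},{"x":0,"y":0,"z":0,"turn":0},{"x":0,"y":0,"z":0,"turn":0},{"x":0,"y":0,"z":0,"turn":0}]' 40
python3 -c "from h import *;to(.531,-.379,.002,40.2)"
```

```text
236 258 [ 0.4983 -0.3966  0.0199]
234 275 [ 0.5018 -0.4009  0.025 ]
400 258 [ 0.5532 -0.3486  0.0219]
404 275 [ 0.5565 -0.3517  0.0283]
238 290 [ 0.5086 -0.4089  0.0209]
315 244 [ 0.5206 -0.3682  0.0204]
315 300 [ 0.5386 -0.3894  0.022 ]
time: 4.25
tool_pos: [0.5317, -0.3794, 0.0022]
tool_rot: [0.0, 0.419, 0.908, -0.0]
contact_force: [-0.3, 0.4, -0.5]
gripper_width: 0.863
grasp_force: 0.0
time: 4.65
tool_pos: [0.5319, -0.3795, 0.0024]
tool_rot: [0.001, 0.42, 0.908, -0.0]
contact_force: [0.4, 0.6, 2.3]
gripper_width: 0.685
grasp_force: 67.6
t 4.65 pos [ 0.5319 -0.3795  0.0024] yaw 40.39 zax [ 8.e-04 -7.e-04 -1.e+00] F [0.4 0.6 2.3] w 0.685 gf 67.6 
 shift cm [ 0.1  -0.03  0.04] turn 0.003
 after turn:  0.1 -0.03
```

```bash

python3 -m crank '[{"x":0,"y":0,"z":-0.5,"turn":0},{"x":0,"y":0,"z":-2,"turn":0},{"x":0,"y":0,"z":-3,"turn":0},{"x":0,"y":0,"z":-3,"turn":0},{"x":0,"y":0,"z":-1.5,"turn":0}]'
python3 -c "from h import *;to(.567,.046,.10,23)"
```

```text
time: 5.15
tool_pos: [0.5321, -0.3798, 0.1043]
tool_rot: [0.001, 0.419, 0.908, -0.0]
contact_force: [0.5, 0.2, -2.7]
gripper_width: 0.688
grasp_force: 67.3
t 5.15 pos [ 0.5321 -0.3798  0.1043] yaw 40.4 zax [ 0.0021 -0.0019 -1.    ] F [ 0.5  0.2 -2.7] w 0.688 gf 67.3 
 shift cm [30.17 30.25  0.35] turn 0.304
 after turn:  37.83 19.84
```

```bash

python3 -m crank '[{"x":1.5,"y":1.5,"z":0,"turn":0},{"x":2.5,"y":2.5,"z":0,"turn":0},{"x":3,"y":3,"z":0,"turn":0},{"x":3,"y":3,"z":0,"turn":0},{"x":3,"y":3,"z":0,"turn":0}]' >/dev/null
python3 -m crank '[{"x":3,"y":3,"z":0,"turn":0},{"x":3,"y":3,"z":0,"turn":0},{"x":3,"y":3,"z":0,"turn":0},{"x":3,"y":3,"z":0,"turn":0},{"x":2.5,"y":2.5,"z":0,"turn":0}]' >/dev/null
python3 -m crank '[{"x":1.5,"y":1.5,"z":0,"turn":0.1},{"x":0.7,"y":0.7,"z":0,"turn":0.1},{"x":0,"y":0,"z":0,"turn":0.1},{"x":0,"y":0,"z":0,"turn":0}]' >/dev/null
python3 - <<'E'
from h import *
P,p,d=cloud('wr2')
to(.567,.046,.025,23); snap('wrist','wr4'); to(.567,.046,.025,23)
P,p,d=cloud('wr4'); Q=P.reshape(-1,3)
r=np.hypot(Q[:,0]-.567,Q[:,1]-.046)
Q=Q[(r<.075)&(Q[:,2]>.030)&(Q[:,2]<.038)]
c,wh,an=cv2.minAreaRect(Q[:,:2].astype(np.float32)*1000); print(len(Q),c,wh,an)
E
```

```text
t 6.55 pos [0.5643 0.0406 0.0996] yaw 23.3 zax [-3.9e-03  4.0e-04 -1.0e+00] F [ 0.2 -0.7 -3.2] w 0.687 gf 67.1 
 shift cm [0.37 0.49 7.46] turn 0.005
 after turn:  0.38 0.49
t 6.6 pos [0.5645 0.0401 0.0999] yaw 23.36 zax [-3.4e-03  4.0e-04 -1.0e+00] F [ 0.5 -0.1 -2.9] w 0.683 gf 67.1 
 shift cm [0.43 0.48 7.49] turn 0.006
 after turn:  0.43 0.48
3467 (564.27294921875, 51.77490997314453) (60.03649139404297, 67.31076049804688) 23.435142517089844
```

View pics/wr4.png

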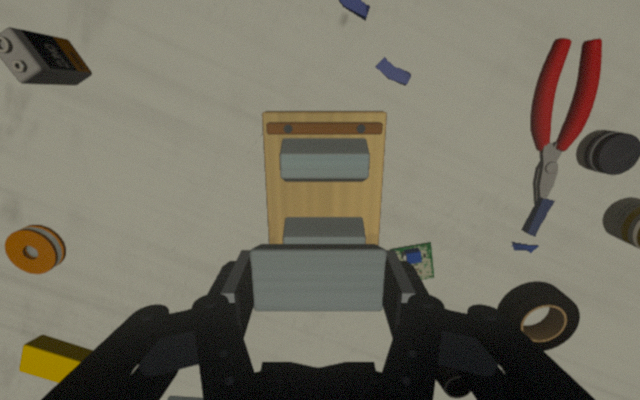

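The held ingot is level between the pads at (250–385, 245–310). The board's far ingot is at (280–368, 140–180). The wrist depth agrees with bay (0.567,0.046), yaw 23.2°. I'll align first, then descend.

```bash

python3 -m crank '[{"x":0.2,"y":0.24,"z":0,"turn":0},{"x":0.2,"y":0.24,"z":1,"turn":0},{"x":0,"y":0,"z":2,"turn":0},{"x":0,"y":0,"z":0,"turn":0}]' >/dev/null
python3 -c "from h import *;to(.567,.046,.016,23.2)"
```

```text
t 7.0 pos [0.5663 0.045  0.068 ] yaw 23.22 zax [-7.e-03  4.e-04 -1.e+00] F [-0.8  0.8 -3.2] w 0.684 gf 67.0 
 shift cm [0.05 0.14 5.2 ] turn 0.0
 after turn:  0.05 0.14
```

```bash

python3 -m crank '[{"x":0.05,"y":0.1,"z":1.6,"turn":0},{"x":0,"y":0,"z":1.6,"turn":0},{"x":0,"y":0,"z":1.2,"turn":0},{"x":0,"y":0,"z":0.5,"turn":0},{"x":0,"y":0,"z":0,"turn":0}]' >/dev/null
python3 -c "from h import *;to(.567,.046,.0145,23.2)"
```

```text
t 7.5 pos [0.5688 0.0457 0.0214] yaw 23.21 zax [-2.5e-03  1.0e-04 -1.0e+00] F [-0.8 -0.2 -2.4] w 0.688 gf 67.1 
 shift cm [ 0.09 -0.15  0.69] turn 0.0
 after turn:  0.09 -0.15
```

```bash

python3 -m crank '[{"x":0,"y":-0.1,"z":0.3,"turn":0},{"x":0,"y":0,"z":0.2,"turn":0},{"x":0,"y":0,"z":0.1,"turn":0},{"x":0,"y":0,"z":0,"turn":0}]' >/dev/null
python3 -c "from h import *;to(.567,.046,.0145,23.2)"
```

```text
t 7.9 pos [0.569  0.0453 0.017 ] yaw 23.2 zax [ 4.e-04 -0.e+00 -1.e+00] F [ 0.5 -0.3 -2.5] w 0.69 gf 67.1 
 shift cm [ 0.14 -0.16  0.25] turn 0.0
 after turn:  0.14 -0.16
```

```bash

python3 -m crank '[{"x":0.1,"y":-0.1,"z":0.1,"turn":0},{"x":0,"y":0,"z":0.1,"turn":0},{"x":0,"y":0,"z":0,"turn":0}]' >/dev/null
python3 -c "from h import *;to(.567,.046,.0145,23.2)"
```

```text
t 8.2 pos [0.5674 0.0459 0.0147] yaw 23.21 zax [-3.e-04  0.e+00 -1.e+00] F [-0.5  0.2 -3.2] w 0.685 gf 67.1 
 shift cm [ 0.02 -0.03  0.02] turn 0.0
 after turn:  0.02 -0.03
```

```bash

python3 -m crank '[{"x":0,"y":0,"z":0.1,"turn":0},{"x":0,"y":0,"z":0,"turn":0}]' | grep -E "pos|contact"
python3 -m crank '[{"x":0,"y":0,"z":0.1,"turn":0},{"x":0,"y":0,"z":0,"turn":0}]'| grep -E "pos|contact"
```

```text
tool_pos: [0.5676, 0.0459, 0.0144]
contact_force: [-3.1, 0.2, 2.3]
tool_pos: [0.5677, 0.0459, 0.0144]
contact_force: [-6.8, -0.5, 9.5]
```

Contact with the board at the expected height. I'll release with a modest opening and rise.

```bash

python3 -m crank '[{"x":0,"y":0,"z":-0.1,"turn":0},{"x":0,"y":0,"z":0,"turn":0},{"x":0,"y":0,"z":0,"turn":0}]' 88 | grep -E "pos|contact|width|grasp"
python3 -m crank '[{"x":0,"y":0,"z":-1,"turn":0},{"x":0,"y":0,"z":-2.5,"turn":0},{"x":0,"y":0,"z":-3,"turn":0},{"x":0,"y":0,"z":-3,"turn":0}]' | grep -E "pos|contact"
python3 - <<'E'
from h import *
to(.542,-.214,.09,18.2)
E
```

```text
tool_pos: [0.5679, 0.0458, 0.014]
contact_force: [0.1, -0.6, 0.2]
gripper_width: 0.88
grasp_force: 0.0
tool_pos: [0.5674, 0.0459, 0.1102]
contact_force: [0.6, 0.8, -0.4]
t 9.3 pos [0.5674 0.0459 0.1102] yaw 23.2 zax [-1.e-04 -0.e+00 -1.e+00] F [ 0.6  0.8 -0.4] w 0.882 gf 0.0 
 shift cm [-22.88 -12.57   2.02] turn 0.087
 after turn:  -23.89 -10.53
```

```bash

python3 -m crank '[{"x":-2.9,"y":-1.6,"z":0,"turn":0},{"x":-4,"y":-2.2,"z":0,"turn":0},{"x":-4,"y":-2.2,"z":0,"turn":0},{"x":-4,"y":-2.2,"z":0,"turn":0},{"x":-4,"y":-2.2,"z":0,"turn":0}]' >/dev/null
python3 -m crank '[{"x":-2.5,"y":-1.4,"z":0.5,"turn":0.04},{"x":-1.4,"y":-0.7,"z":0.5,"turn":0.045},{"x":0,"y":0,"z":0,"turn":0},{"x":0,"y":0,"z":0,"turn":0}]' >/dev/null
python3 - <<'E'
from h import *
snap('wrist','wr5'); snap('top','top5')
P,p,d=cloud('wr5'); Q=P.reshape(-1,3)
Q=Q[(np.hypot(Q[:,0]-.542,Q[:,1]+.214)<.045)&(Q[:,2]>.0195)&(Q[:,2]<.025)]
c,wh,an=cv2.minAreaRect(Q[:,:2].astype(np.float32)*1000); print(len(Q),c,wh,an)
P,p,d=cloud('top5'); Q=P.reshape(-1,3)
Q=Q[(np.hypot(Q[:,0]-.567,Q[:,1]-.046)<.055)&(Q[:,2]>.029)&(Q[:,2]<.045)]
c,wh,an=cv2.minAreaRect(Q[:,:2].astype(np.float32)*1000); print(len(Q),c,wh,an,np.percentile(Q[:,2],[5,50,95]))
t=np.radians(23.2); X=(Q[:,:2]-[.567,.046])@np.array([[np.cos(t),-np.sin(t)],[np.sin(t),np.cos(t)]])
M=X[abs(X[:,1])<.0175]; print(len(M),M.min(0),M.max(0)); print(np.histogram(X[:,1]*1000,bins=np.arange(-46,47,4)))
to(.542,-.214,.002,18.2)
cv2.imwrite('pics/crop5.png',cv2.resize(p[165:265,150:370],(800,364),interpolation=cv2.INTER_CUBIC)[:,:,::-1])
E
```

```text
1941 (541.9655151367188, -213.50491333007812) (59.98320770263672, 19.086578369140625) 18.68488311767578
1090 (567.3170166015625, 46.81584167480469) (61.28622817993164, 81.20903778076172) 23.124900817871094 [0.03016437 0.03314878 0.0360858 ]
480 [-0.02877235 -0.01552761] [0.03124996 0.01656473]
(array([ 0, 21, 61, 62, 62, 61, 39, 23, 57, 62, 62, 60, 63, 62, 55, 36, 21,
       66, 60, 59, 63, 35,  0]), array([-46, -42, -38, -34, -30, -26, -22, -18, -14, -10,  -6,  -2,   2,
         6,  10,  14,  18,  22,  26,  30,  34,  38,  42,  46]))
t 10.3 pos [ 0.5421 -0.2114  0.0989] yaw 18.45 zax [ 0.e+00  5.e-04 -1.e+00] F [ 0.7 -0.3  0.6] w 0.883 gf 0.0 
 shift cm [-0.25 -0.1   9.69] turn 0.004
 after turn:  -0.25 -0.1
```

View pics/crop5.png

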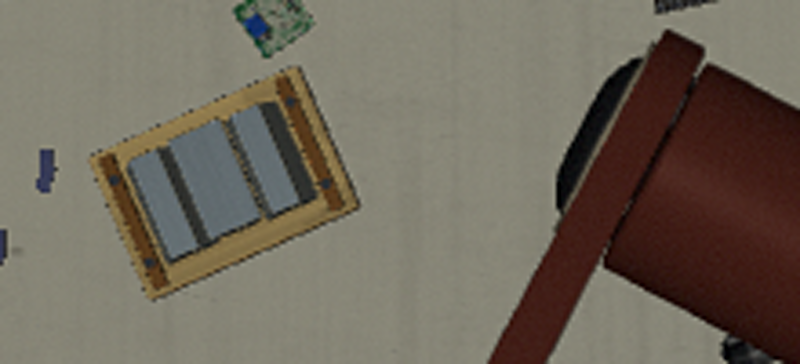

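The crop shows the inverted ingot at about (215,180), lying level between its neighbours with ends in line. Depth puts it within 1–2 mm of centre. Next is the second ingot.

```bash

python3 -m crank '[{"x":-0.23,"y":-0.05,"z":1.6,"turn":0},{"x":0,"y":0,"z":2.2,"turn":0},{"x":0,"y":0,"z":2,"turn":0},{"x":0,"y":0,"z":0.8,"turn":0},{"x":0,"y":0,"z":0,"turn":0}]' 86 >/dev/null
python3 -c "from h import *;to(.542,-.2135,.002,18.6)"
```

```text
t 10.8 pos [ 0.5408 -0.2139  0.0305] yaw 18.39 zax [-0.0036  0.002  -1.    ] F [-0.3  0.5  0.2] w 0.86 gf 0.0 
 shift cm [-0.01  0.14  2.85] turn -0.004
 after turn:  -0.01 0.14
```

```bash

python3 -m crank '[{"x":0,"y":0.1,"z":1.1,"turn":0},{"x":0,"y":0,"z":1.1,"turn":0},{"x":0,"y":0,"z":0.5,"turn":0},{"x":0,"y":0,"z":0.1,"turn":0},{"x":0,"y":0,"z":0,"turn":0}]' | grep -E "pos|contact"
python3 -c "from h import *;to(.542,-.2135,.002,18.6)"
```

```text
tool_pos: [0.543, -0.2149, 0.0047]
contact_force: [0.4, -0.1, 0.6]
t 11.3 pos [ 0.543  -0.2149  0.0047] yaw 18.33 zax [-2.e-04  1.e-04 -1.e+00] F [ 0.4 -0.1  0.6] w 0.858 gf 0.0 
 shift cm [ 0.17 -0.05  0.27] turn -0.005
 after turn:  0.17 -0.05
```

```bash

python3 -m crank '[{"x":0.17,"y":0,"z":0.2,"turn":0},{"x":0,"y":0,"z":0,"turn":0}]' >/dev/null
python3 -m crank '[{"x":0,"y":0,"z":0,"turn":0},{"x":0,"y":0,"z":0,"turn":0},{"x":0,"y":0,"z":0,"turn":0},{"x":0,"y":0,"z":0,"turn":0}]' 40
python3 -m crank '[{"x":0,"y":0,"z":-0.5,"turn":0},{"x":0,"y":0,"z":-2,"turn":0},{"x":0,"y":0,"z":-4,"turn":0},{"x":0,"y":0,"z":-4,"turn":0},{"x":0,"y":0,"z":-1.5,"turn":0}]'
python3 -c "from h import *;to(.567,.046,.12,113.2)"
```

```text
time: 11.9
tool_pos: [0.5431, -0.2137, 0.0036]
tool_rot: [0.001, 0.585, 0.811, 0.0]
contact_force: [1.6, 0.1, 3.1]
gripper_width: 0.682
grasp_force: 67.3
time: 12.4
tool_pos: [0.5442, -0.2142, 0.1269]
tool_rot: [0.003, 0.585, 0.811, 0.0]
contact_force: [1.1, 0.2, -1.7]
gripper_width: 0.678
grasp_force: 66.8
t 12.4 pos [ 0.5442 -0.2142  0.1269] yaw 18.34 zax [ 0.0053 -0.0029 -1.    ] F [ 1.1  0.2 -1.7] w 0.678 gf 66.8 
 shift cm [23.98 10.34  0.63] turn 1.486
 after turn:  12.34 -23.02
```

```bash

python3 -m crank '[{"x":2.5,"y":1.1,"z":0,"turn":0},{"x":3.5,"y":1.5,"z":0,"turn":0},{"x":3.5,"y":1.5,"z":0,"turn":0},{"x":3.5,"y":1.5,"z":0,"turn":0},{"x":3.5,"y":1.5,"z":0,"turn":0}]' >/dev/null
python3 -m crank '[{"x":3.5,"y":1.5,"z":0,"turn":0},{"x":2.5,"y":1.1,"z":0,"turn":0},{"x":1.4,"y":0.6,"z":0,"turn":0.05},{"x":0,"y":0,"z":0,"turn":0.12},{"x":0,"y":0,"z":0,"turn":0.14}]' >/dev/null
python3 -m crank '[{"x":0,"y":0,"z":0,"turn":0.14},{"x":0,"y":0,"z":0,"turn":0.14},{"x":0,"y":0,"z":0,"turn":0.14},{"x":0,"y":0,"z":0,"turn":0.14},{"x":0,"y":0,"z":0,"turn":0.14}]' >/dev/null
python3 -m crank '[{"x":0,"y":0,"z":0,"turn":0.14},{"x":0,"y":0,"z":0,"turn":0.14},{"x":0,"y":0,"z":0,"turn":0.12},{"x":0,"y":0,"z":0,"turn":0.07},{"x":0,"y":0,"z":0,"turn":0}]' >/dev/null
python3 -c "from h import *;to(.567,.046,.0385,113.2)"
```

```text
t 14.4 pos [0.5639 0.046  0.1209] yaw -66.45 zax [-3.1e-03  2.0e-04 -1.0e+00] F [ 0.3  0.6 -2.8] w 0.686 gf 66.6 
 shift cm [0.31 0.14 8.24] turn 0.006
 after turn:  0.31 0.14
```

```bash

python3 -m crank '[{"x":0.2,"y":0.1,"z":1.5,"turn":0},{"x":0,"y":0,"z":2.5,"turn":0},{"x":0,"y":0,"z":1.5,"turn":0},{"x":0,"y":0,"z":0.5,"turn":0},{"x":0,"y":0,"z":0,"turn":0}]' >/dev/null
python3 -c "from h import *;to(.567,.046,.0376,113.2)"
```

```text
t 14.9 pos [0.5662 0.0459 0.0611] yaw -66.45 zax [-3.1e-03  2.0e-04 -1.0e+00] F [ 0.4 -0.3 -1.6] w 0.683 gf 66.6 
 shift cm [0.08 0.02 2.35] turn 0.006
 after turn:  0.08 0.02
```

```bash

python3 -m crank '[{"x":0,"y":0,"z":1,"turn":0},{"x":0,"y":0,"z":0.6,"turn":0},{"x":0,"y":0,"z":0.3,"turn":0},{"x":0,"y":0,"z":0,"turn":0},{"x":0,"y":0,"z":0,"turn":0}]' | grep -E "pos|contact"
python3 -c "from h import *;to(.567,.046,.0376,113.2)"
```

```text
tool_pos: [0.5675, 0.0459, 0.044]
contact_force: [0.0, -0.0, -2.6]
t 15.4 pos [0.5675 0.0459 0.044 ] yaw -66.46 zax [ 4.e-04 -0.e+00 -1.e+00] F [ 0.  -0.  -2.6] w 0.685 gf 66.7 
 shift cm [-0.04 -0.03  0.64] turn 0.006
 after turn:  -0.04 -0.03
```

```bash

python3 -m crank '[{"x":0,"y":0,"z":0.3,"turn":0},{"x":0,"y":0,"z":0.15,"turn":0},{"x":0,"y":0,"z":0,"turn":0}]' | grep -E "pos|contact"
python3 -m crank '[{"x":0,"y":0,"z":0.1,"turn":0},{"x":0,"y":0,"z":0,"turn":0}]' | grep -E "pos|contact"
```

```text
tool_pos: [0.5671, 0.0458, 0.039]
contact_force: [0.7, -0.2, -2.0]
tool_pos: [0.5673, 0.0459, 0.0382]
contact_force: [0.3, -0.9, -2.3]
```

```bash

python3 -m crank '[{"x":0,"y":0,"z":0.08,"turn":0},{"x":0,"y":0,"z":0,"turn":0}]' | grep -E "pos|contact"
python3 -m crank '[{"x":0,"y":0,"z":0.08,"turn":0},{"x":0,"y":0,"z":0,"turn":0}]' | grep -E "pos|contact"
```

```text
tool_pos: [0.5674, 0.0459, 0.0376]
contact_force: [0.4, 0.4, -0.4]
tool_pos: [0.5674, 0.0458, 0.0375]
contact_force: [-3.8, -0.3, 5.0]
```

Contact. I'll release, rise and check.

```bash

python3 -m crank '[{"x":0,"y":0,"z":-0.05,"turn":0},{"x":0,"y":0,"z":0,"turn":0},{"x":0,"y":0,"z":0,"turn":0}]' 88 | grep -E "pos|contact|width"
python3 -m crank '[{"x":0,"y":0,"z":-1,"turn":0},{"x":0,"y":0,"z":-2.5,"turn":0},{"x":0,"y":0,"z":-3.5,"turn":0},{"x":0,"y":0,"z":-4,"turn":0},{"x":0,"y":0,"z":-4,"turn":0}]' | grep -E "pos|contact"
python3 -m crank '[{"x":0,"y":3,"z":0,"turn":0},{"x":0,"y":4,"z":0,"turn":0},{"x":0,"y":4,"z":0,"turn":0},{"x":0,"y":4,"z":0,"turn":0},{"x":0,"y":3,"z":0,"turn":0}]' | grep -E "pos"
python3 -m crank '[{"x":0,"y":4,"z":0,"turn":0},{"x":0,"y":3,"z":0,"turn":0},{"x":0,"y":0,"z":0,"turn":0}]' | grep -E "pos"
python3 - <<'E'
from h import *
snap('top','top6'); P,p,d=cloud('top6'); Q=P.reshape(-1,3)
Q=Q[(np.hypot(Q[:,0]-.567,Q[:,1]-.046)<.06)&(Q[:,2]>.048)&(Q[:,2]<.075)]
c,wh,an=cv2.minAreaRect(Q[:,:2].astype(np.float32)*1000); print(len(Q),c,wh,an,np.percentile(Q[:,2],[5,50,95]))
cv2.imwrite('pics/crop6.png',cv2.resize(p[165:265,150:370],(800,364),interpolation=cv2.INTER_CUBIC)[:,:,::-1])
E
```

```text
tool_pos: [0.5675, 0.0458, 0.0372]
contact_force: [-0.2, -0.2, 0.9]
gripper_width: 0.883
tool_pos: [0.5671, 0.0459, 0.1892]
contact_force: [0.7, -0.2, 0.0]
tool_pos: [0.64, -0.1214, 0.1881]
tool_pos: [0.668, -0.187, 0.1878]
361 (567.9873046875, 46.33159255981445) (23.459747314453125, 60.47248458862305) 22.39640235900879 [0.04938062 0.0548156  0.05725979]
```

View pics/crop6.png

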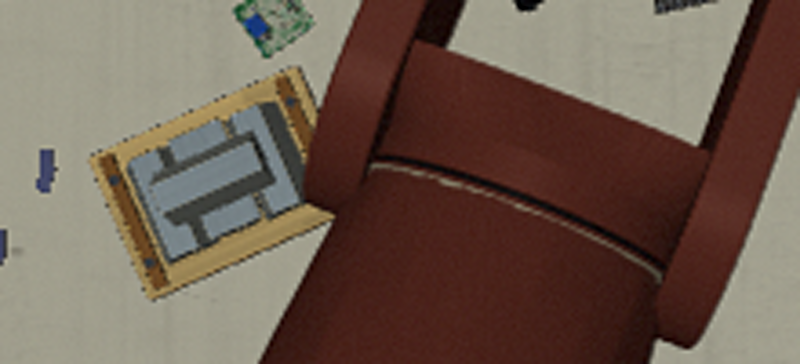

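The second ingot lies crosswise at about (210,180), centred within 1 mm, with its top at z≈0.056 as expected. The arm is clear of everything, so I'm handing in.

```bash
python3 -c "from plant import manip;print(manip.job_done())"
```

```text
the job is handed in; nothing more can be done
None
```

The stack is built and handed in: the inverted ingot lies level in the gap and the other lies crosswise on top, both within about 2 mm of centre by camera depth; the hand-in returned no verdict.

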